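# Close a split bearing housing on its dowels and hold it shut

## Task

Take the folded-metal guard off the lower half of the split bearing housing and hang it astride the wooden rail, out of the way. Then set the loose housing cap on the two dowels, fully home, and finish with the robot still pressing it down firmly (at least about 15 N, roughly the weight of a kilogram and a half) so that I can start the screws: do not let go at the end. Leave the marker, spring clamp and steel block where they lie.

Things in the scene. Friction and masses are not known exactly. Their poses are not given: they have to be found in the camera images.
- housing: Lower half of a split bearing housing, grey, fixed. Origin: centre of underside, on the bench; long axis x. Foot 184x60x10 mm, body 136 (x) x 44 (y) mm up to the flat joint face 50 mm above the bench, half-round bore (r 22) along y in its middle. Steel dowels on the face at x = -50 and +50, y = 0: 10 mm diameter, 16 tall, top 5 mm tapered to 6. May swap places with the rail.
- joint_face (a point): Centre of the housing's joint face (50 mm above the housing's origin), axes as the housing. The cap is seated when its origin is here.
- cap: Upper half, loose, grey, 0.35 kg nominal, lying joint face down. Origin: centre of joint face (underside); long axis x, z up. 136 (x) x 44 (y) mm; 18 mm thick ears with 12 mm through holes at x = -50 and +50 (chamfered 1.5); arch between, crown pad 26x44, top 38 mm up. Grip the flat sides (44 apart in y) across the crown, fingertips about 14 mm above the face. Fits either way round.
- guard: Loose saddle of folded sheet metal, an upside-down U, 0.15 kg nominal: 120 (x, along the fold) x 55 (y) x 45 (z) mm, sheet 3 mm, gap between legs 49, ends open. Origin: centre of the plane of its lower edges, z up; underside of its top is 42 mm above it. At first it straddles the housing, on the dowel tips, x along the housing's. Grip across the legs (55 mm) from above.
- rail: Low wooden rail, fixed. Origin: centre of underside; long axis x. Base board 220x60x10 mm, two posts (24 mm thick, at x = -90 and +90) and a level bar 210 (x) x 28 (y) x 22 (z) mm whose flat top is 100 mm above the bench; a 7 mm high stop at each end leaves 190 mm of bar clear.
- bar_top (a point): Centre of the top face of the rail's bar, axes as the rail. A guard hung astride the bar, its x along the bar, has its origin 42 mm below this height.
- marker: Bystander: marker pen 135 mm long lying on the bench.
- spring_clamp: Bystander: spring clamp, 56 x 108 x 22 mm, lying on the bench.
- steel_block: Bystander: steel block with two holes, 35 x 60 x 22 mm, on the bench.

How it is judged:
By the outcome, as a careful person would: the job done as asked, in the order asked, and still so for the second after the job is handed in, while the arm keeps its last pose, push and grip.
It also fails if it takes over 64 s, if anything falls off the work surface, if the arm or the gripper's body presses on something with over 40 N, if the wrist force passes 120 N, or if a joint passes its speed limit or range.

## Robot

A 6-joint arm with a two-finger parallel gripper is mounted at the origin on a cart in front of the work surface, level with it; the furniture and walls round the work are solid. World frame = base frame: x ahead of the robot, y to its left, z up, the work surface at z = 0. Lengths are in mm, angles in rad, forces in N, time in s.
With the tool pointing down it reaches from about 300 to 875 mm from the base axis. Payload 6.4 kg.
Tool frame: the origin (TCP) lies midway between the tips of the shut fingers; the grasp point (between the pads) lies 19 mm behind it (manip.grip_depth is the z of the grasp point in the tool frame, in mm); z points along the fingers, y is the line along which they close (so a half turn about z gives the same grasp; the last joint's range is limited). The gripper opens to 85 mm and grips with 20 to 120 N. Pads are 22 mm wide; open, the fingers measure 114 mm over their backs; the gripper's body (76 mm by 85 mm) begins 54 mm behind the grasp point. The pads swing forward as they close: fully open they stand 13 mm farther back than shut.
Start: joints at [-1.354, 0.181, 1.607, -0, 1.354, -0.206], TCP at [235.949, -524.375, 231.288] pointing down, gripper open.
Joint ranges: [-2.99, 2.99], [-0.89, 2.07], [0.3, 2.58], [-1.14, 4.28], [0, 2.63], [-3.12, 3.12]. Speed limits (rad/s): [2.57, 2.57, 3.01, 3.14, 3.14, 3.14].

## Interface

Orientations are given as a unit quaternion [w, x, y, z].
In Python, from rig import status, imaging, manip gives the robot as it stands.
- The arm moves only by the tool servo_tool, never from a script. Its argument "plan" is a list of rows, each a list of 7 numbers: the turn, a rotation vector about the tool's x, y, z in rad, then the shift along the tool's x, y, z in mm, then the finger opening in mm, from 0 to 85.4. A call has 1 to 10 rows; each row shifts and turns the commanded pose from where the row before left it, along the tool's axes as they then stand; what a row does not reach is not made up. A row lasts 1/8 s, in which the tool goes at most 62.5 mm and 10.7 degrees, less where a joint would pass 70% of its speed; a pose out of reach is approached as far as the arm can. A call is refused whole if a number of a shift passes 62.5 or a number of a turn 0.188, either way. A call with a gripper value outside its range is refused whole. The fingers move at their own pace and stop on an object; "newtons" is the grip in N (left out, the last holds). Time passes only in rows, so rows that do not move let the fingers close. It gives the time, the measured TCP pose, the force, the opening and the grip force at its end, in the units of the state.
- status.get_state(): the state, without advancing time (a new reading comes with each control period).
- imaging.read_camera(name): name is "side" or "top" or "wrist"; returns the picture (420x560x3 uint8, blue, green, red); there is no depth.
- imaging.get_calibration(name): a dict with "mtx" (3x3 intrinsics, pixels), "cam_to_world" (4x4, takes a point from camera to world coordinates). Camera axes: x right, y down, z forward; pixel columns grow to the right and rows downward; lengths in mm; the calibration is good to about 2 mm. A picture is of the moment at which its call begins: read the wrist's pose just before it. get_calibration takes no time and is no camera call; for the wrist camera it gives the pose at the moment of the call.
- manip.job_done(): hands the job in; it is judged then, once.
The state is a dict: "clock": time; "joints": joint angles; "qvel": joint speeds; "joint_torque": joint torques, N m; "position": TCP position; "ee_rot": TCP orientation; "ft_force": force on the tool from outside, world axes, zero at the start; "moment": the same for the moment, N m; "opening": opening from 0.0 (shut) to 1.0 (fully open); "grip_force": force on a finger pad.
Only numpy, scipy, OpenCV 4.12 (cv2) and the standard library are available. Lean on these libraries where they do the work, as an engineer would, in place of code of your own. Each camera call takes 0.05 s, during which the arm holds its last target. There are 200 camera calls.

## Working session

There is one attempt and no reset: what is moved stays moved. The work goes in short steps, Python scripts to look and compute and a tool call to move; the robot and the scene stay as the last step left them, time stands still between calls to the robot, and variables do not carry over. Pictures are saved under pics/ and viewed, at most 10 in all, crops included, and the job is handed in when it is done.

Besides the shell and the picture viewer there is one more tool, called after ">>>" as name(argument=value, ...) on one line, values as JSON. servo_tool: Moves the arm, as the interface text tells. Its arguments: {"type":"object","properties":{"plan":{"type":"array","items":{"type":"array","items":{"type":"number"}}},"newtons":{"type":"number"}},"required":["plan"]}

```bash
mkdir -p pics; python3 - <<'E'
from rig import status, imaging, manip
import cv2, numpy as np
s=status.get_state();print(s, manip.grip_depth)
for n in("top","side"):
    im=imaging.read_camera(n);cv2.imwrite(f"pics/{n}0.png",cv2.resize(im,(800,600),interpolation=cv2.INTER_CUBIC))
    c=imaging.get_calibration(n);print(n,np.round(c["mtx"],1).tolist(),np.round(c["cam_to_world"],3).tolist())
E
```

```text
{'clock': 0.0, 'joints': array([-1.35428722e+00,  1.81500473e-01,  1.60803080e+00,  3.27263571e-05,
        1.35379008e+00, -2.06288655e-01]), 'qvel': array([ 0.00035292, -0.00035495,  0.00077632,  0.00021578,  0.00133343,
        0.00140621]), 'joint_torque': array([-4.08945798e-04, -4.44882202e+01, -3.51331902e+01, -2.93407838e-04,
        9.07807698e-03, -2.84174450e-05]), 'position': array([ 235.83971165, -523.79961814,  230.39594733]), 'ee_rot': array([-8.64418219e-04,  9.77738724e-01,  2.09824309e-01,  1.15591488e-05]), 'ft_force': array([-0.20381168, -0.53066931, -0.37644234]), 'moment': array([0.02644827, 0.05959186, 0.00395387]), 'grip_force': 0.0, 'opening': 0.9994504696499125} -18.700000000000003
top [[420.8, 0.0, 276.8], [0.0, 420.8, 207.7], [0.0, 0.0, 1.0]] [[-0.005, -0.994, 0.109, 414.121], [-1.0, 0.006, 0.006, -162.824], [-0.007, -0.109, -0.994, 1022.33], [0.0, 0.0, 0.0, 1.0]]
side [[520.3, 0.0, 284.5], [0.0, 520.3, 213.8], [0.0, 0.0, 1.0]] [[0.999, 0.003, -0.035, 573.962], [0.031, -0.575, 0.818, -1173.576], [-0.017, -0.818, -0.574, 810.105], [0.0, 0.0, 0.0, 1.0]]
```

View pics/top0.png

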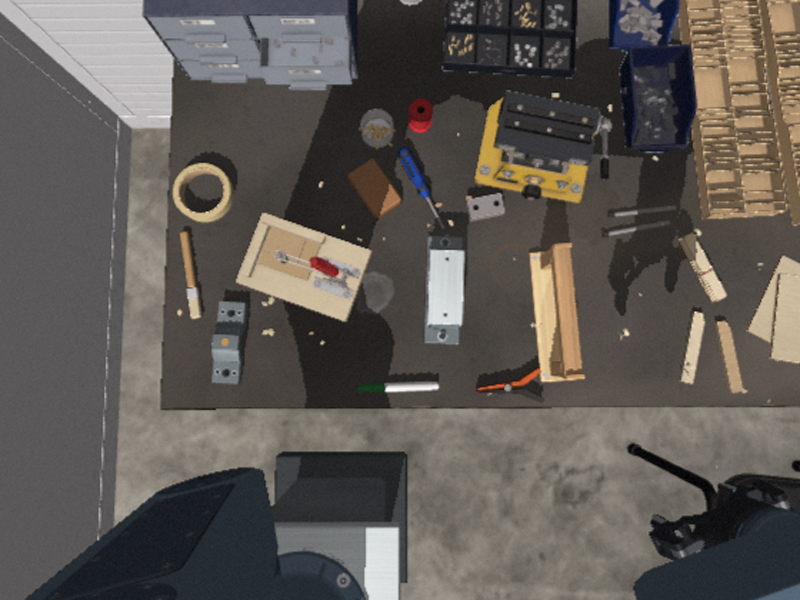

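View pics/side0.png

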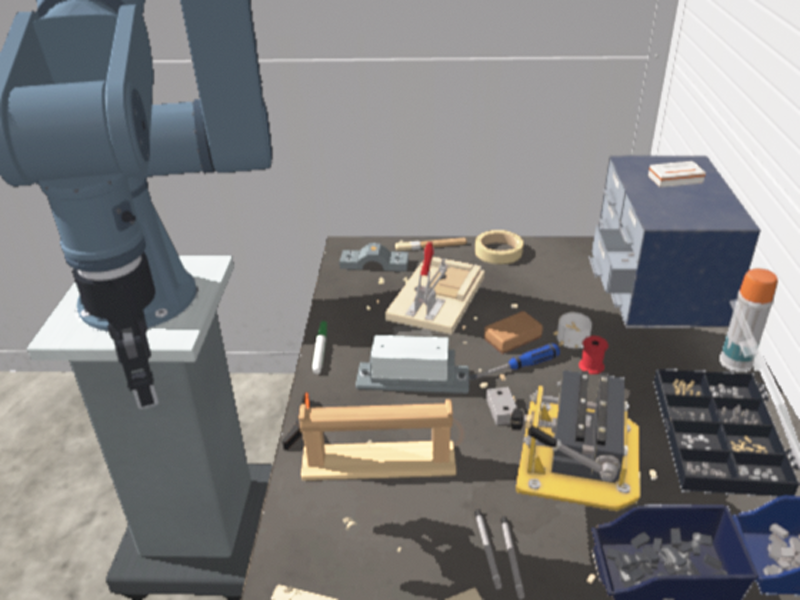

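The top view shows the cap at about (228,342), the guard on the housing at (446,288) and the rail at (558,312). Next I'll enlarge these areas.

```bash
python3 - <<'E'
from rig import imaging
import cv2, numpy as np
im=imaging.read_camera("top")
# cap crop x140-180,y204-274 ; guard x290-334,y158-246 ; rail x366-412,y166-270 ; scale 5.5
def crop(x,y,w,h):
    return cv2.resize(im[y:y+h,x:x+w],None,fx=5.5,fy=5.5,interpolation=cv2.INTER_CUBIC)
cs=[crop(142,164,40,108),crop(290,164,44,108),crop(366,164,48,108)]
out=np.hstack(cs)
for y in range(0,594,55): cv2.line(out,(0,y),(8,y),(0,255,255),1)
print(out.shape);cv2.imwrite("pics/c1.png",out)
E
```

```text
(594, 726, 3)
```

View pics/c1.png

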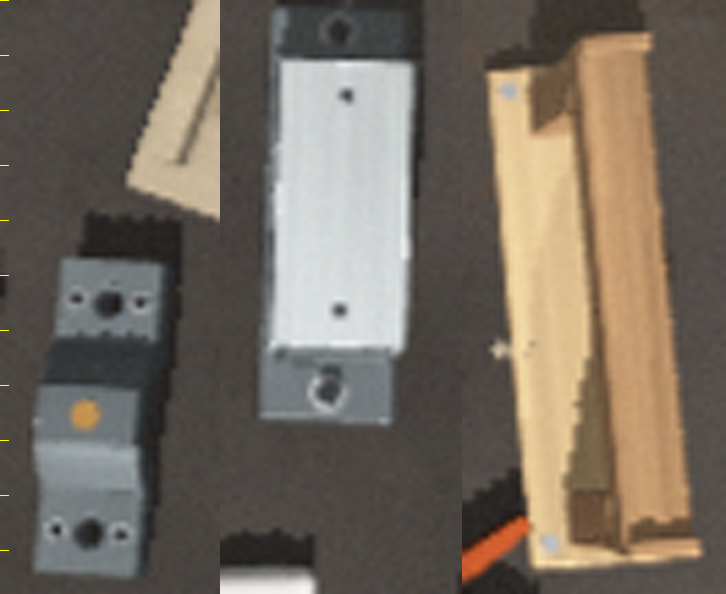

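The crop shows the cap holes at (109,303) and (90,533), the guard top corners at (281,60), (414,62), (402,353) and (270,350), the foot holes at (338,30) and (328,391), and the rail bar ends near y=38 and y=555.

```bash
cat > h.py <<'E'
from rig import status, imaging, manip
import cv2, numpy as np
from scipy.spatial.transform import Rotation as R
def ray(cal,uv,z):
    K,T=cal["mtx"],cal["cam_to_world"]
    d=T[:3,:3]@np.linalg.solve(K,[uv[0],uv[1],1]);o=T[:3,3]
    return o+d*(z-o[2])/d[2]
def proj(cal,P):
    T=np.linalg.inv(cal["cam_to_world"]);p=(T[:3,:3]@np.asarray(P).T).T+T[:3,3]
    q=(cal["mtx"]@p.T).T;return q[:,:2]/q[:,2:]
def delta(pos,yaw):
    """tool-frame shift and turn to bring the tool to TCP pos, straight down, tool-x heading yaw (deg)"""
    s=status.get_state();q=s["ee_rot"];C=R.from_quat([q[1],q[2],q[3],q[0]])
    G=R.from_euler("z",yaw,degrees=True)*R.from_euler("x",180,degrees=True)
    print("turn",np.round((C.inv()*G).as_rotvec(),3),"shift in goal frame",np.round(G.inv().apply(np.array(pos)-s["position"]),1),"shift now",np.round(C.inv().apply(np.array(pos)-s["position"]),1))
def st():
    s=status.get_state();q=s["ee_rot"];C=R.from_quat([q[1],q[2],q[3],q[0]]).as_matrix()
    print("t",round(s["clock"],2),"p",np.round(s["position"],1),"yaw",round(np.degrees(np.arctan2(C[1,0],C[0,0])),2),"z",np.round(C[:,2],3),"F",np.round(s["ft_force"],1),"open",round(s["opening"]*85.4,1),"grip",round(s["grip_force"],1),"j",np.round(s["joints"],2))
    return s
E
python3 - <<'E'
from h import *
c=imaging.get_calibration("top")
def P(name,x0,off,pts,z):
    r=[]
    for u,v in pts:
        r.append(ray(c,((u-off+.5)/5.5+x0-.5,(v+.5)/5.5+164-.5),z)[:2])
    r=np.array(r);print(name,np.round(r,1).tolist(),"mean",np.round(r.mean(0),1))
    d=r[0]-r[1];print("   first pair yaw",np.degrees(np.arctan2(d[1],d[0])).round(2),np.linalg.norm(d).round(1))
P("cap holes",142,0,[(109,303),(90,533)],18)
P("cap corners",142,0,[(63,258),(35,570),(137,577),(167,263)],18)
P("guard corners",290,220,[(281,60),(270,350),(402,353),(414,62)],69)
P("guard holes",290,220,[(347,95),(340,310)],69)
P("foot holes",290,220,[(338,30),(328,391)],10)
P("rail base holes",366,462,[(508,90),(550,543)],10)
P("stops",366,462,[(578,41),(628,560),(702,553),(652,36)],107)
st()
E
```

```text
cap holes [[499.6, 120.2], [400.1, 126.0]] mean [449.8 123.1]
   first pair yaw -3.32 99.7
cap corners [[519.4, 140.9], [384.4, 149.3], [381.2, 105.3], [517.0, 95.3]] mean [450.5 122.7]
   first pair yaw -3.59 135.3
guard corners [[595.2, -212.3], [473.9, -206.3], [472.4, -260.7], [594.0, -267.8]] mean [ 533.9 -236.8]
   first pair yaw -2.8 121.4
guard holes [[580.2, -239.6], [490.3, -235.4]] mean [ 535.3 -237.5]
   first pair yaw -2.68 90.0
foot holes [[619.8, -240.8], [459.6, -234.2]] mean [ 539.7 -237.5]
   first pair yaw -2.38 160.3
rail base holes [[591.7, -393.4], [392.8, -405.5]] mean [ 492.3 -399.5]
   first pair yaw 3.48 199.3
stops [[594.4, -400.0], [388.1, -412.5], [390.7, -441.5], [596.3, -429.7]] mean [ 492.4 -420.9]
   first pair yaw 3.48 206.7
t 0.15 p [ 235.9 -523.9  230.6] yaw 24.23 z [-0.     0.001 -1.   ] F [-0.2  0.4  0.2] open 85.6 grip 0.0 j [-1.35  0.18  1.61 -0.    1.35 -0.21]
```

```bash
python3 -c "
from h import *
delta([534.6,-237,180],-2.7)"
```

```text
turn [-0.001  0.     0.47 ] shift in goal frame [ 284.9 -300.7   50.6] shift now [ 390.2 -139.    50.9]
```

>>> servo_tool(plan=[[0,0,0.157,0,0,0,85],[0,0,0.157,0,0,0,85],[0,0,0.156,0,0,0,85],[0,0,0,41,-43,7,85],[0,0,0,41,-43,7,85],[0,0,0,41,-43,7,85],[0,0,0,41,-43,7,85],[0,0,0,41,-43,7,85],[0,0,0,40,-43,8,85],[0,0,0,40,-43,8,85]])

```text
clock: 1.4
position: [535.9, -235.6, 179.9]
ee_rot: [0.0, 1.0, -0.024, -0.0]
ft_force: [-0.3, -0.5, 0.9]
opening: 0.994
grip_force: 0.0
```

>>> servo_tool(plan=[[0,0,0,0,0,0,85]])

```text
clock: 1.52
position: [536.5, -233.4, 179.1]
ee_rot: [-0.001, 1.0, -0.021, -0.001]
ft_force: [0.3, -0.6, -0.0]
opening: 0.999
grip_force: 0.0
```

```bash
python3 - <<'E'
from h import *
st();delta([534.6,-237,180],-2.7)
c=imaging.get_calibration("wrist");im=imaging.read_camera("wrist")
np.savez("w1.npz",mtx=c["mtx"],T=c["cam_to_world"]);print(np.round(c["mtx"],1).tolist(),np.round(c["cam_to_world"],2).tolist())
cv2.imwrite("pics/w1.png",cv2.resize(im,(800,600),interpolation=cv2.INTER_CUBIC))
E
```

```text
t 1.52 p [ 536.5 -233.4  179.1] yaw -2.39 z [-0.001  0.002 -1.   ] F [ 0.3 -0.6 -0. ] open 85.3 grip 0.0 j [-0.61  0.25  1.63  0.    1.26  1.  ]
turn [-0.002  0.001  0.005] shift in goal frame [-1.7  3.7 -0.9] shift now [-1.7  3.7 -0.9]
[[293.3, 0.0, 279.6], [0.0, 293.3, 213.0], [0.0, 0.0, 1.0]] [[-0.04, -0.96, -0.28, 606.29], [-1.0, 0.04, 0.01, -235.78], [-0.0, 0.28, -0.96, 321.39], [0.0, 0.0, 0.0, 1.0]]
```

View pics/w1.png

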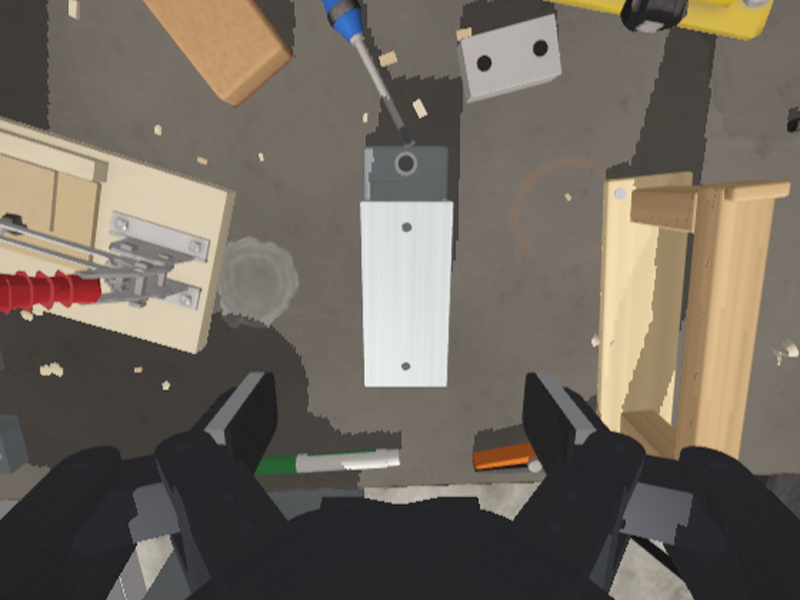

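The wrist view is sharp. Guard corners are at (360,201), (453,201), (447,386) and (364,386), guard holes at (407,227) and (405,366), and the far foot hole at (406,162).

```bash
python3 - <<'E'
from h import *
w=np.load("w1.npz");c={"mtx":w["mtx"],"cam_to_world":w["T"]}
def P(n,pts,z):
    r=np.array([ray(c,((u+.5)*.7-.5,(v+.5)*.7-.5),z)[:2] for u,v in pts]);d=r[0]-r[1]
    print(n,np.round(r,1).tolist(),np.round(r.mean(0),1),np.degrees(np.arctan2(d[1],d[0])).round(2),np.linalg.norm(d).round(1))
P("gc",[(360.5,201),(364,386),(447,386),(453,201)],69)
P("gh",[(407,227),(405,366)],69)
P("fh",[(406,162)],10)
P("foot far",[(364.5,148),(448,147)],10)
P("bar far stop",[(790,182),(726,189)],107)
E
```

```text
gc [[597.8, -212.0], [478.7, -206.3], [476.4, -261.4], [595.6, -266.1]] [ 537.1 -236.4] -2.72 119.3
gh [[581.7, -238.6], [492.0, -234.1]] [ 536.8 -236.3] -2.92 89.8Traceback (most recent call last):
  File "<stdin>", line 8, in <module>
  File "<stdin>", line 4, in P
IndexError: index 1 is out of bounds for axis 0 with size 1
```

>>> servo_tool(plan=[[0,0,0,0.4,2.9,30,85],[0,0,0,0,0,40,85],[0,0,0,0,0,40,85],[0,0,0,0,0,37,85],[0,0,0,0,0,0,85]])

```text
clock: 2.2
position: [531.9, -239.7, 30.4]
ee_rot: [-0.002, 1.0, -0.024, -0.003]
ft_force: [-0.2, -0.1, -0.1]
opening: 0.996
grip_force: 0.0
```

```bash
python3 -c "
from h import *
st();delta([537,-236.3,32],-2.8)"
```

```text
t 2.2 p [ 531.9 -239.7   30.4] yaw -2.8 z [-0.006  0.004 -1.   ] F [-0.2 -0.1 -0.1] open 85.0 grip 0.0 j [-0.63  0.46  1.7  -0.    0.99  0.99]
turn [-0.004  0.006 -0.   ] shift in goal frame [ 5.  -3.6 -1.6] shift now [ 4.9 -3.6 -1.6]
```

>>> servo_tool(plan=[[0,0,0,4.5,-3.4,-1,85],[0,0,0,0,0,0,85],[0,0,0,0,0,0,85]])

```text
clock: 2.58
position: [540.8, -237.5, 35.9]
ee_rot: [0.001, 1.0, -0.023, 0.001]
ft_force: [-0.2, -1.7, -0.7]
opening: 0.996
grip_force: 0.0
```

```bash
python3 -c "
from h import *
st();delta([537,-236.3,32],-2.8)"
```

```text
t 2.58 p [ 540.8 -237.5   35.9] yaw -2.68 z [ 0.002 -0.002 -1.   ] F [-0.2 -1.7 -0.7] open 85.1 grip 0.0 j [-0.61  0.46  1.69 -0.    0.99  1.  ]
turn [ 0.002 -0.002  0.002] shift in goal frame [-3.8 -1.   3.9] shift now [-3.8 -1.   3.9]
```

>>> servo_tool(plan=[[0,0,0,0,0,0,85],[0,0,0,0,0,0,85],[0,0,0,0,0,0,85]])

```text
clock: 2.95
position: [539.7, -236.9, 34.3]
ee_rot: [-0.0, 1.0, -0.024, -0.0]
ft_force: [0.3, 0.8, -0.3]
opening: 0.994
grip_force: 0.0
```

```bash
python3 -c "
from h import *
for i in range(4): imaging.read_camera('top'); st()
delta([537,-236.3,32],-2.8)"
```

```text
t 3.0 p [ 539.7 -236.8   34.2] yaw -2.7 z [-0.  0. -1.] F [-0.2 -0.7 -0.1] open 85.0 grip 0.0 j [-0.61  0.46  1.69 -0.    0.99  1.  ]
t 3.05 p [ 539.7 -236.8   34.2] yaw -2.7 z [-0.  0. -1.] F [-0.4 -0.3  0.2] open 84.8 grip 0.0 j [-0.61  0.46  1.69  0.    0.99  1.  ]
t 3.1 p [ 539.7 -236.9   34.2] yaw -2.7 z [-0.  0. -1.] F [ 0.4  0.9 -0.4] open 85.2 grip 0.0 j [-0.61  0.46  1.69 -0.    0.99  1.  ]
t 3.15 p [ 539.7 -236.9   34.2] yaw -2.71 z [-0.  0. -1.] F [ 1.   0.3 -0.6] open 85.0 grip 0.0 j [-0.61  0.46  1.69  0.    0.99  1.  ]
turn [-0.     0.     0.002] shift in goal frame [-2.7 -0.4  2.2] shift now [-2.7 -0.4  2.2]
```

>>> servo_tool(plan=[[0,0,0,0,0,1,60],[0,0,0,0,0,0,50],[0,0,0,0,0,0,45],[0,0,0,0,0,0,45],[0,0,0,0,0,0,45],[0,0,0,0,0,0,45]], newtons=40)

```text
clock: 3.9
position: [539.7, -236.9, 33.3]
ee_rot: [-0.0, 1.0, -0.024, -0.0]
ft_force: [-0.1, 0.5, -0.3]
opening: 0.638
grip_force: 42.2
```

>>> servo_tool(plan=[[0,0,0,0,0,-15,45],[0,0,0,0,0,-30,45],[0,0,0,0,0,-30,45],[0,0,0,0,0,-30,45],[0,0,0,0,0,-20,45],[0,0,-0.108,0,0,0,45],[0,0,0,-14,45,0,45],[0,0,0,-14,45,0,45],[0,0,0,-14,45,0,45],[0,0,0,-14,46,0,45]])

```text
clock: 5.15
position: [494.5, -422.3, 159.4]
ee_rot: [0.0, 1.0, 0.031, 0.0]
ft_force: [1.1, -0.7, -0.9]
opening: 0.642
grip_force: 42.7
```

>>> servo_tool(plan=[[0,0,0,0,0,0,45],[0,0,0,0,0,0,45],[0,0,0,0,0,0,45],[0,0,0,0,0,0,45]])

```text
clock: 5.65
position: [495.4, -419.8, 158.5]
ee_rot: [-0.0, 1.0, 0.031, 0.0]
ft_force: [-0.2, 0.2, -1.6]
opening: 0.636
grip_force: 43.0
```

```bash
python3 - <<'E'
from h import *
st();delta([495,-421,155],3.5)
o=[]
for n,a in(("side",(200,220,140,140)),("top",(350,140,140,140))):
    im=imaging.read_camera(n);x,y,w,h=a;o.append(cv2.resize(im[y:y+h,x:x+w],(400,400),interpolation=cv2.INTER_CUBIC))
im=imaging.read_camera("wrist");cv2.imwrite("pics/m1.png",np.hstack(o))
c=imaging.get_calibration("wrist");np.savez("w2.npz",mtx=c["mtx"],T=c["cam_to_world"]);cv2.imwrite("pics/w2.png",cv2.resize(im,(800,600),interpolation=cv2.INTER_CUBIC))
E
```

```text
t 5.65 p [ 495.4 -419.8  158.5] yaw 3.57 z [ 0.  0. -1.] F [-0.2  0.2 -1.6] open 54.3 grip 43.0 j [-0.89  0.41  1.47  0.    1.26  0.62]
turn [-0.    -0.     0.001] shift in goal frame [-0.5  1.2  3.5] shift now [-0.5  1.2  3.5]
```

View pics/m1.png

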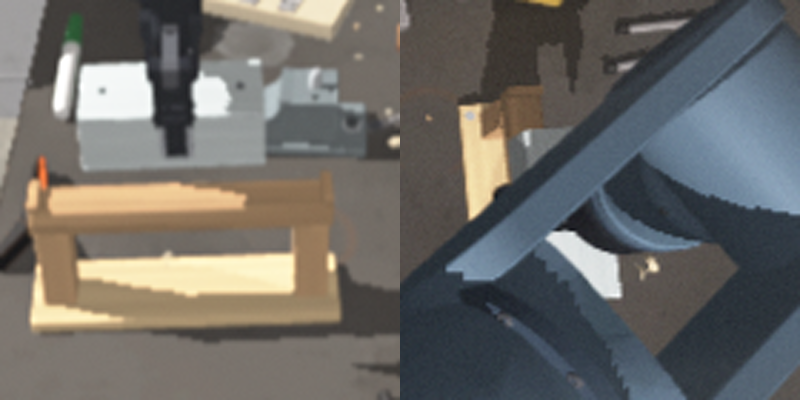

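Side view shows the guard held level above the rail bar, its ends inside the stops. I'll lower it now.

>>> servo_tool(plan=[[0,0,0,-0.5,1,8,45],[0,0,0,0,0,12,45],[0,0,0,0,0,12,45],[0,0,0,0,0,12,45],[0,0,0,0,0,12,45],[0,0,0,0,0,12,45],[0,0,0,0,0,10,45],[0,0,0,0,0,8,45],[0,0,0,0,0,0,45],[0,0,0,0,0,0,45]])

```text
clock: 7.05
position: [494.7, -422.3, 72.7]
ee_rot: [0.0, 1.0, 0.03, 0.0]
ft_force: [0.5, 0.7, -2.0]
opening: 0.635
grip_force: 43.0
```

>>> servo_tool(plan=[[0,0,0,0,0,2,45],[0,0,0,0,0,2,45],[0,0,0,0,0,0,45],[0,0,0,0,0,0,45]])

```text
clock: 7.55
position: [494.4, -422.0, 68.3]
ee_rot: [0.0, 1.0, 0.03, 0.0]
ft_force: [0.3, -0.8, -1.6]
opening: 0.635
grip_force: 43.0
```

>>> servo_tool(plan=[[0,0,0,0,0,1,45],[0,0,0,0,0,1,45],[0,0,0,0,0,0,45],[0,0,0,0,0,0,45]])

```text
clock: 8.05
position: [494.5, -422.1, 67.3]
ee_rot: [0.0, 1.0, 0.03, 0.0]
ft_force: [-1.8, 2.6, 5.5]
opening: 0.636
grip_force: 43.6
```

>>> servo_tool(plan=[[0,0,0,0,0,0,60],[0,0,0,0,0,0,75],[0,0,0,0,0,0,85],[0,0,0,0,0,0,85],[0,0,0,0,0,-15,85],[0,0,0,0,0,-40,85],[0,0,0,0,0,-40,85],[0,0,0,0,0,-40,85],[0,0,0,0,0,0,85],[0,0,0,0,0,0,85]])

```text
clock: 9.3
position: [494.3, -421.8, 201.6]
ee_rot: [0.0, 1.0, 0.03, 0.0]
ft_force: [0.0, 0.2, -0.5]
opening: 0.994
grip_force: 0.0
```

```bash
python3 - <<'E'
from h import *
st();delta([450.5,123,180],-3.4)
im=imaging.read_camera("side");a=cv2.resize(im[220:360,190:330],(400,400),interpolation=cv2.INTER_CUBIC)
im=imaging.read_camera("wrist");b=cv2.resize(im,(400,300));b=cv2.copyMakeBorder(b,0,100,0,0,cv2.BORDER_CONSTANT)
cv2.imwrite("pics/m2.png",np.hstack([a,b]))
E
```

```text
t 9.3 p [ 494.3 -421.8  201.6] yaw 3.49 z [ 0. -0. -1.] F [ 0.   0.2 -0.5] open 84.9 grip 0.0 j [-0.89  0.37  1.43 -0.    1.34  0.62]
turn [ 0.   -0.    0.12] shift in goal frame [ -76.1 -541.3   21.6] shift now [ -10.6 -546.5   21.5]
```

View pics/m2.png

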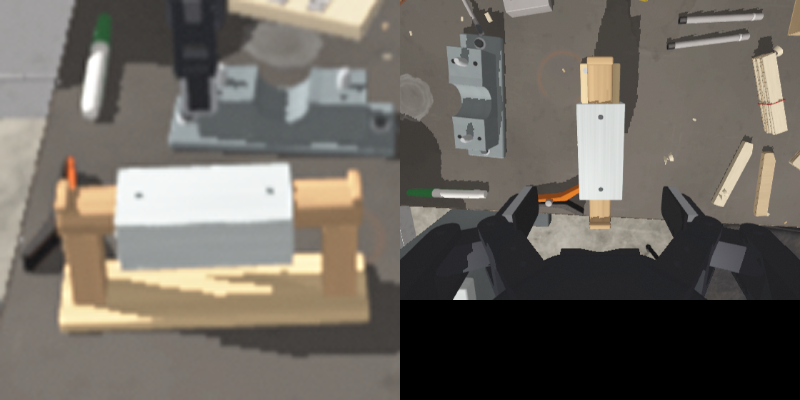

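The guard hangs astride the bar, level and inside the stops. Next I'll pass over the housing to measure the dowels.

>>> servo_tool(plan=[[0,0,0.106,0,0,0,85],[0,0,0,9,-47,5,85],[0,0,0,9,-47,5,85],[0,0,0,9,-47,5,85],[0,0,0,8,-47,6,85],[0,0,0,0,0,0,85],[0,0,0,0,0,0,85],[0,0,0,0,0,0,85],[0,0,0,0,0,0,85],[0,0,0,0,0,0,85]])

```text
clock: 10.65
position: [537.7, -236.5, 180.3]
ee_rot: [0.0, 1.0, -0.023, 0.0]
ft_force: [0.2, 0.5, -1.1]
opening: 0.995
grip_force: 0.0
```

```bash
python3 - <<'E'
from h import *
st();delta([450.5,123,180],-3.4)
c=imaging.get_calibration("wrist");im=imaging.read_camera("wrist")
np.savez("w3.npz",mtx=c["mtx"],T=c["cam_to_world"],im=im)
u0,u1,v0,v1=240,330,90,290
p=proj(c,[[470,-210,60],[470,-265,60],[630,-210,60],[630,-265,60]]);print(p.round())
a=im[90:290,200:370];cv2.imwrite("pics/w3.png",cv2.resize(a,None,fx=3,fy=3,interpolation=cv2.INTER_CUBIC))
E
```

```text
t 10.65 p [ 537.7 -236.5  180.3] yaw -2.65 z [ 0. -0. -1.] F [ 0.2  0.5 -1.1] open 85.0 grip 0.0 j [-0.62  0.26  1.62 -0.    1.26  1.  ]
turn [ 0.    -0.     0.013] shift in goal frame [-1.084e+02 -3.537e+02  3.000e-01] shift now [-1.037e+02 -3.551e+02  3.000e-01]
[[257. 275.]
 [312. 272.]
 [244. 103.]
 [309. 100.]]
```

View pics/w3.png

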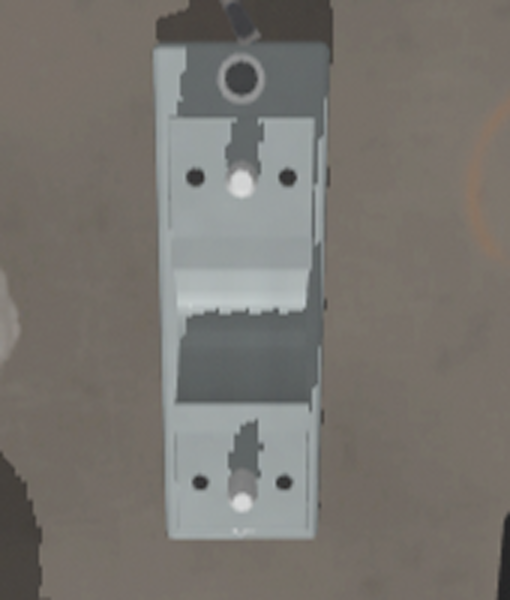

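Dowel tips in the crop are at (241,184) and (242,502). Face screw holes are at (195,177), (288,177), (200,483) and (284,482).

```bash
cat >> h.py <<'E'
def P(c,n,pts,z,x0,y0,s):
    r=np.array([ray(c,((u+.5)/s-.5+x0,(v+.5)/s-.5+y0),z)[:2] for u,v in pts]);d=r[0]-r[-1]
    print(n,np.round(r,1).tolist(),np.round(r.mean(0),1),np.degrees(np.arctan2(d[1],d[0])).round(2),np.linalg.norm(d).round(1))
E
python3 - <<'E'
from h import *
w=np.load("w3.npz");c={"mtx":w["mtx"],"cam_to_world":w["T"]}
P(c,"tips",[(241,184),(242,502)],66,200,90,3)
P(c,"screws",[(195,177),(288,177),(284,482),(200,483)],50,200,90,3)
P(c,"L",[(195,177),(200,483)],50,200,90,3);P(c,"R",[(288,177),(284,482)],50,200,90,3)
delta([450.5,123,140],-3.4)
E
```

```text
tips [[589.3, -238.4], [490.6, -234.3]] [ 539.9 -236.3] -2.42 98.9
screws [[590.9, -224.6], [589.6, -252.7], [489.9, -248.3], [490.8, -220.2]] [ 540.3 -236.5] -2.47 100.2
L [[590.9, -224.6], [490.8, -220.2]] [ 540.9 -222.4] -2.47 100.2
R [[589.6, -252.7], [489.9, -248.3]] [ 539.8 -250.5] -2.53 99.8
turn [ 0.    -0.     0.013] shift in goal frame [-108.4 -353.5   40.3] shift now [-103.7 -354.9   40.3]
```

>>> servo_tool(plan=[[0,0,0.013,-15,-50,0,85],[0,0,0,-15,-50,0,85],[0,0,0,-16,-51,0,85],[0,0,0,-16,-51,0,85],[0,0,0,-16,-51,0,85],[0,0,0,-16,-50,0,85],[0,0,0,-14,-50,0,85],[0,0,0,0,0,20,85],[0,0,0,0,0,20,85],[0,0,0,0,0,0,85]])

```text
clock: 11.95
position: [448.7, 122.8, 139.1]
ee_rot: [0.0, 1.0, -0.029, -0.002]
ft_force: [0.1, 0.5, 0.2]
opening: 0.995
grip_force: 0.0
```

>>> servo_tool(plan=[[0,0,0,0,0,0,85],[0,0,0,0,0,0,85],[0,0,0,0,0,0,85]])

```text
clock: 12.32
position: [450.5, 122.6, 141.0]
ee_rot: [-0.0, 1.0, -0.029, 0.001]
ft_force: [0.2, -0.1, 0.3]
opening: 0.997
grip_force: 0.0
```

```bash
python3 - <<'E'
from h import *
st()
c=imaging.get_calibration("wrist");im=imaging.read_camera("wrist")
np.savez("w4.npz",mtx=c["mtx"],T=c["cam_to_world"],im=im)
a=im[90:290,200:370];cv2.imwrite("pics/w4.png",cv2.resize(a,None,fx=3,fy=3,interpolation=cv2.INTER_CUBIC))
E
```

```text
t 12.32 p [450.5 122.6 141. ] yaw -3.36 z [ 0.001  0.    -1.   ] F [ 0.2 -0.1  0.3] open 85.1 grip 0.0 j [0.01 0.04 1.96 0.   1.14 1.64]
```

View pics/w4.png

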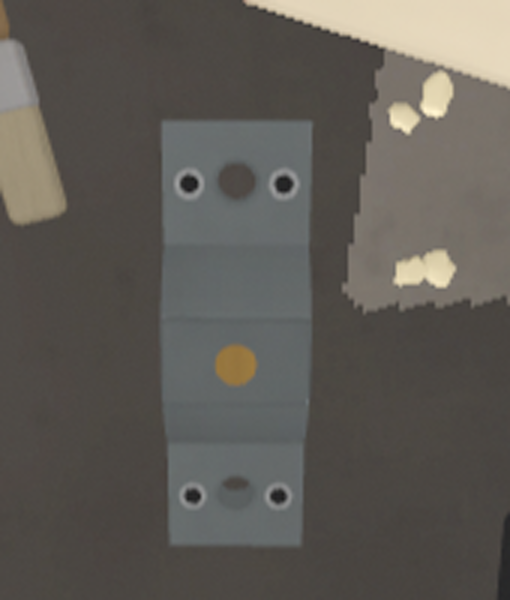

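Cap holes are at (236,180) and (236,492), with screw holes at (189,184), (284,184), (278,495) and (193,495).

```bash
python3 - <<'E'
from h import *
w=np.load("w4.npz");c={"mtx":w["mtx"],"cam_to_world":w["T"]}
P(c,"holes",[(236.5,180.5),(236,492)],18,200,90,3)
P(c,"screws",[(189,184),(284,184),(278,495),(193,495)],18,200,90,3)
P(c,"corners",[(162,121),(312,121),(302,545),(169,545)],18,200,90,3)
P(c,"dot",[(236,365)],38,200,90,3)
delta([450,122.5,14],-3.2)
E
```

```text
holes [[502.7, 121.3], [403.2, 127.4]] [452.9 124.3] -3.48 99.6
screws [[502.5, 135.4], [500.8, 107.4], [401.4, 113.7], [403.0, 141.5]] [451.9 124.5] -3.48 99.7
corners [[520.8, 141.9], [518.3, 98.4], [382.9, 106.6], [385.5, 150.7]] [451.9 124.4] -3.73 135.6
dot [[451.7, 124.4]] [451.7 124.4] 0.0 0.0
turn [-0.    -0.001 -0.003] shift in goal frame [-3.000e-01  1.000e-01  1.268e+02] shift now [ -0.4   0.2 126.8]
```

>>> servo_tool(plan=[[0,0,0.002,1.4,-1.8,0,85],[0,0,0,0,0,20,85],[0,0,0,0,0,25,85],[0,0,0,0,0,25,85],[0,0,0,0,0,25,85],[0,0,0,0,0,20,85],[0,0,0,0,0,12,85],[0,0,0,0,0,0,85],[0,0,0,0,0,0,85],[0,0,0,0,0,0,85]])

```text
clock: 13.62
position: [452.2, 124.5, 14.1]
ee_rot: [-0.0, 1.0, -0.03, 0.001]
ft_force: [0.3, 0.2, -0.5]
opening: 0.998
grip_force: 0.0
```

```bash
python3 -c "
from h import *
st();delta([451.9,124.4,14],-3.5)"
```

```text
t 13.62 p [452.2 124.5  14.1] yaw -3.45 z [ 0.002  0.    -1.   ] F [ 0.3  0.2 -0.5] open 85.2 grip 0.0 j [0.01 0.28 2.01 0.   0.85 1.65]
turn [-0.    -0.002  0.001] shift in goal frame [-0.3  0.1  0.1] shift now [-0.3  0.1  0.1]
```

>>> servo_tool(plan=[[0,0,0,0,0,0,60],[0,0,0,0,0,0,48],[0,0,0,0,0,0,40],[0,0,0,0,0,0,35],[0,0,0,0,0,0,35],[0,0,0,0,0,0,35],[0,0,0,0,0,0,35]], newtons=90)

```text
clock: 14.5
position: [451.8, 124.4, 14.0]
ee_rot: [0.0, 1.0, -0.03, 0.0]
ft_force: [-1.5, -0.9, 7.3]
opening: 0.497
grip_force: 92.4
```

```bash
python3 -c "
from h import *
st();delta([540.4,-236.4,140],-2.48)"
```

```text
t 14.5 p [451.8 124.4  14. ] yaw -3.44 z [ 0. -0. -1.] F [-1.5 -0.9  7.3] open 42.5 grip 92.4 j [ 0.01  0.28  2.01 -0.    0.86  1.65]
turn [ 0.    -0.    -0.017] shift in goal frame [ 104.2  356.7 -126. ] shift now [ 110.2  354.9 -125.9]
```

>>> servo_tool(plan=[[0,0,0,0,0,-15,35],[0,0,0,0,0,-35,35],[0,0,0,0,0,-40,35],[0,0,0,0,0,-40,35],[0,0,0,0,0,-30,35],[0,0,0,0,0,0,35],[0,0,0,0,0,0,35],[0,0,0,0,0,0,35]])

```text
clock: 15.5
position: [450.1, 124.4, 171.5]
ee_rot: [0.0, 1.0, -0.03, -0.002]
ft_force: [0.3, 0.8, -3.8]
opening: 0.496
grip_force: 92.4
```

>>> servo_tool(plan=[[0,0,-0.017,0,20,0,35],[0,0,0,13,45,0,35],[0,0,0,15,48,0,35],[0,0,0,15,48,0,35],[0,0,0,15,48,0,35],[0,0,0,15,48,0,35],[0,0,0,15,48,0,35],[0,0,0,10,34,0,35],[0,0,0,6,18,0,35],[0,0,0,0,0,0,35]])

```text
clock: 16.75
position: [539.2, -237.0, 172.1]
ee_rot: [-0.001, 1.0, -0.022, -0.001]
ft_force: [-0.2, -0.0, -4.0]
opening: 0.499
grip_force: 92.4
```

>>> servo_tool(plan=[[0,0,0,0,0,0,35],[0,0,0,0,0,0,35],[0,0,0,0,0,0,35],[0,0,0,0,0,0,35]])

```text
clock: 17.25
position: [539.7, -236.2, 173.5]
ee_rot: [0.0, 1.0, -0.021, 0.0]
ft_force: [-0.5, -0.1, -3.1]
opening: 0.496
grip_force: 92.4
```

```bash
python3 -c "
from h import *
st();delta([540.2,-236.4,110],-2.48)"
```

```text
t 17.25 p [ 539.7 -236.2  173.5] yaw -2.44 z [ 0. -0. -1.] F [-0.5 -0.1 -3.1] open 42.3 grip 92.4 j [-0.61  0.27  1.62  0.    1.25  1.  ]
turn [ 0.    -0.     0.001] shift in goal frame [ 0.5  0.2 63.5] shift now [ 0.5  0.2 63.5]
```

>>> servo_tool(plan=[[0,0,0,0.5,0.2,10,35],[0,0,0,0,0,20,35],[0,0,0,0,0,20,35],[0,0,0,0,0,20,35],[0,0,0,0,0,13,35],[0,0,0,0,0,0,35],[0,0,0,0,0,0,35],[0,0,0,0,0,0,35],[0,0,0,0,0,0,35]])

```text
clock: 18.38
position: [540.5, -237.1, 91.0]
ee_rot: [0.0, 1.0, -0.022, 0.001]
ft_force: [-0.1, -0.6, -3.7]
opening: 0.496
grip_force: 92.5
```

```bash
python3 - <<'E'
from h import *
s=st();delta([540.2,-236.4,82],-2.48)
c=imaging.get_calibration("wrist");im=imaging.read_camera("wrist")
np.savez("w5.npz",mtx=c["mtx"],T=c["cam_to_world"],im=im,p=s["position"])
a=im[110:330,200:370];cv2.imwrite("pics/w5.png",cv2.resize(a,None,fx=2.7,fy=2.7,interpolation=cv2.INTER_CUBIC))
E
```

```text
t 18.38 p [ 540.5 -237.1   91. ] yaw -2.47 z [ 0.001 -0.001 -1.   ] F [-0.1 -0.6 -3.7] open 42.4 grip 92.5 j [-0.61  0.37  1.67  0.    1.09  1.  ]
turn [ 0.001 -0.001  0.   ] shift in goal frame [-0.3 -0.7  9. ] shift now [-0.3 -0.7  9. ]
```

View pics/w5.png

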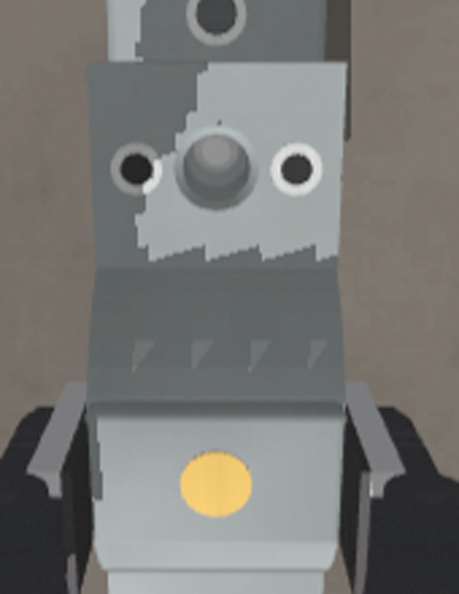

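The far dowel tip shows through the far hole: tip at about (214.5,153), hole rim centre at about (216,167), screw holes at (136,168) and (297,169).

```bash
python3 - <<'E'
from h import *
w=np.load("w5.npz");c={"mtx":w["mtx"],"cam_to_world":w["T"]}
P(c,"hole",[(216,167)],95,200,110,2.7)
P(c,"screws",[(136,168),(297,169)],95,200,110,2.7)
P(c,"dot",[(216,484)],115,200,110,2.7)
P(c,"tip",[(214.5,153)],66,200,110,2.7)
E
```

```text
hole [[590.9, -238.6]] [ 590.9 -238.6] 0.0 0.0
screws [[591.3, -224.6], [589.9, -252.7]] [ 590.6 -238.7] 87.19 28.2
dot [[540.5, -236.4]] [ 540.5 -236.4] 0.0 0.0
tip [[589.9, -238.3]] [ 589.9 -238.3] 0.0 0.0
```

>>> servo_tool(plan=[[0,0,0,-0.6,-0.3,2,35],[0,0,0,0,0,4,35],[0,0,0,0,0,3,35],[0,0,0,0,0,2,35],[0,0,0,0,0,2,35],[0,0,0,0,0,2,35],[0,0,0,0,0,1,35],[0,0,0,0,0,0,35],[0,0,0,0,0,0,35]])

```text
clock: 19.55
position: [539.6, -236.6, 74.4]
ee_rot: [0.0, 1.0, -0.022, 0.0]
ft_force: [0.1, -1.2, -3.7]
opening: 0.499
grip_force: 92.5
```

>>> servo_tool(plan=[[0,0,0,0,0,2,35],[0,0,0,0,0,2,35],[0,0,0,0,0,2,35],[0,0,0,0,0,2,35],[0,0,0,0,0,1,35],[0,0,0,0,0,0,35],[0,0,0,0,0,0,35]])

```text
clock: 20.42
position: [539.5, -236.6, 65.4]
ee_rot: [0.0, 1.0, -0.022, 0.0]
ft_force: [-0.4, 1.2, -3.4]
opening: 0.497
grip_force: 92.5
```

```bash
python3 -c "
from h import *
s=st();print(s['moment'])"
```

```text
t 20.43 p [ 539.5 -236.6   65.4] yaw -2.48 z [ 0. -0. -1.] F [-0.4  1.2 -3.4] open 42.4 grip 92.5 j [-0.61  0.41  1.69  0.    1.05  1.  ]
[-0.01760429  0.03249617  0.02415666]
```

Slid in without contact force, so the fit is clean. Next I'll press down gently.

>>> servo_tool(plan=[[0,0,0,0,0,1,35],[0,0,0,0,0,1,35],[0,0,0,0,0,0.5,35],[0,0,0,0,0,0,35],[0,0,0,0,0,0,35],[0,0,0,0,0,0,35]])

```text
clock: 21.18
position: [539.6, -236.6, 64.0]
ee_rot: [0.0, 1.0, -0.022, 0.0]
ft_force: [-4.4, 1.3, 7.0]
opening: 0.497
grip_force: 93.7
```

>>> servo_tool(plan=[[0,0,0,0,0,0.7,35],[0,0,0,0,0,0.7,35],[0,0,0,0,0,0,35],[0,0,0,0,0,0,35],[0,0,0,0,0,0,35]])

```text
clock: 21.8
position: [539.6, -236.7, 64.0]
ee_rot: [0.0, 1.0, -0.021, -0.0]
ft_force: [-9.5, 4.7, 16.6]
opening: 0.495
grip_force: 94.9
```

>>> servo_tool(plan=[[0,0,0,-0.5,-0.2,0.8,35],[0,0,0,-0.4,-0.2,0.8,35],[0,0,0,0,0,0,35],[0,0,0,0,0,0,35],[0,0,0,0,0,0,35],[0,0,0,0,0,0,35]])

```text
clock: 22.55
position: [539.6, -236.7, 63.9]
ee_rot: [0.001, 1.0, -0.021, 0.001]
ft_force: [-9.6, 6.2, 24.9]
opening: 0.498
grip_force: 95.9
```

```bash
python3 - <<'E'
from h import *
s=st();print(s['moment'])
a=imaging.read_camera("side")[200:350,190:350]
cv2.imwrite("pics/f.png",cv2.resize(a,(640,600),interpolation=cv2.INTER_CUBIC));st()
E
```

```text
t 22.55 p [ 539.6 -236.7   63.9] yaw -2.46 z [ 0.002 -0.001 -1.   ] F [-9.6  6.2 24.9] open 42.5 grip 95.9 j [-0.61  0.41  1.69 -0.    1.04  1.  ]
[ 1.22659476  1.5289875  -0.06497491]
t 22.6 p [ 539.6 -236.7   63.9] yaw -2.46 z [ 0.002 -0.001 -1.   ] F [-9.9  6.3 25.3] open 42.6 grip 95.9 j [-0.61  0.41  1.69 -0.    1.04  1.  ]
```

View pics/f.png

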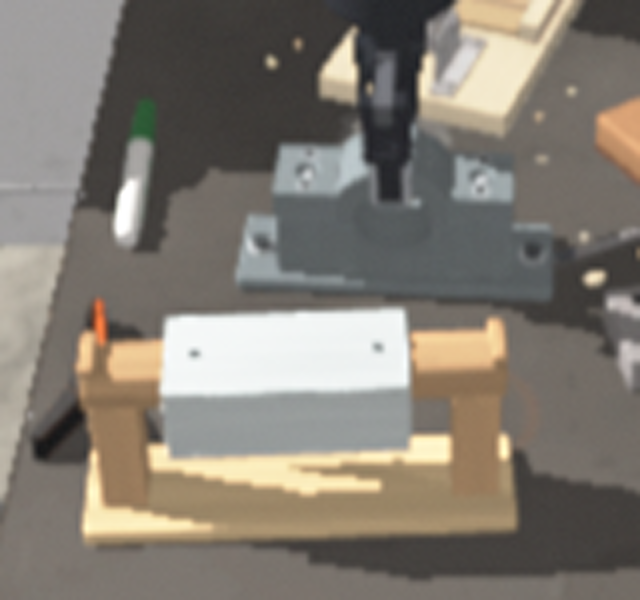

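The cap is flush on the housing with the dowels showing in its holes. The press is about 25 N and steady, and the guard still hangs on the rail. I'm handing it in.

```bash
python3 -c "
from rig import manip
print(manip.job_done())"
```

```text
the job is handed in; nothing more can be done
None
```

The job is handed in: the guard hangs astride the rail, and the cap is fully home on both dowels with the robot still gripping it and pressing down at about 25 N, ready for your screws.

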